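# Open the shaking incubator's counterbalanced hood and load a tube rack

## Task

Load the bench shaking incubator: lift its clear hood by the black bar on the sloping front, past the balance point, so that it rests fully open by itself. Then carry the white tube rack by its handle and set it down gently and upright on the shaking platform, lengthways from front to back between the two vessel bars and inside the platform's lip. Leave the hood open and do not disturb the microscope, the bottle or the pipette tip box.

Things in the scene. Friction and masses are not known exactly. Their poses are not given: they have to be found in the camera images.
- shaker: Bench shaking incubator, white base 310 mm deep (x), 330 mm wide (y), 90 mm high, fixed. Origin: centre of its underside. x points from its front (control fascia) to its back (hinge), y left, z up. Inside is a flat shaking platform, 196 x 250 mm, with a 6 mm high lip that leaves 190 mm inside from front to back.
- hood (a joint): Hood opening, rad: 0 closed, 1.22 fully open at its stop. Clear acrylic, hinged at the back, steel counterweight bar behind the hinge. Below 0.50 rad it falls shut; beyond, the counterweight swings it open by itself within a few seconds and keeps it there. About 2 N at the bar lifts it. Closed top 240 mm above the bench; open, its front edge hangs 360 mm up over the middle of the platform.
- hood_hinge (a point): Fixed point on the hood's hinge axis, midway across the incubator, 120 mm above the bench. The axis runs along this frame's y; axes as the incubator's (x to its back, z up). A growing joint value turns the front of the hood up and back (positive turn about y).
- hood_bar (a point): Middle of the black lifting bar (moves). Round, 14 mm thick, 140 mm long along y, on two posts 124 mm apart, its axis 38 mm off the sloping front panel. Closed: 238 mm in front of the hinge axis, 88 mm above it. The closed panel slopes at 45 degrees (faces up and to the front), so a tool square to it, one finger above and one below, fits best. Axes: the hood's, as the incubator's when closed.
- bay (a point): Middle of the platform's upper face between the vessel bars, 105 mm above the bench, 115 mm in front of the hinge axis; axes as the incubator's. The two round steel vessel bars run front to back, 170 mm long, tops 32 mm above the platform, with a free gap of 100 mm (50 mm either side). The open hood overhangs this point: come in from the front with the tool leaning back to the front.
- rack_mid (a point): Centre of the white tube rack, 61 mm above its underside; z up. With its ten capped tubes it is one piece of about 0.3 kg, 150 mm long (x), 74 mm wide (y), 68 mm high to the caps, 122 mm to the handle's top. The handle is a loop along its length over the middle: grip bar 94 mm long (x), 12 mm thick (y), 26 mm high, its centre 48 mm above this point. Same both ways round.
- microscope: White microscope with black stage, 210 x 150 mm foot, 430 mm high, standing loose on the bench; origin at the centre of its underside. Leave alone.
- bottle: Glass reagent bottle with a grey cap, 86 mm across, 172 mm high, loose; origin at the centre of its underside. Leave alone.
- tip_box: Grey pipette tip box with a clear lid, 125 x 85 mm, 95 mm high, loose; origin at the centre of its underside. Leave alone.

How it is judged:
By the outcome, as a careful person would: the job done as asked, in the order asked, and still so for the second after the job is handed in, with the robot touching nothing.
It also fails if it takes over 64 s, if anything falls off the work surface, if the arm or the gripper's body presses on something with over 40 N, if the wrist force passes 120 N, or if a joint passes its speed limit or range.

## Robot

A 6-joint arm with a two-finger parallel gripper is mounted at the origin on the work surface. World frame = base frame: x ahead of the robot, y to its left, z up, the work surface at z = 0. Lengths are in m, angles in rad, forces in N, time in s.
With the tool pointing down it reaches from about 0.325 to 1 m from the base axis. Payload 5.1 kg.
Tool frame: the origin (TCP) lies at the very end of the fingers, on their centre line; the grasp point (between the pads) lies 19 mm behind it; z points along the fingers, y is the line along which they close (so a half turn about z gives the same grasp; the last joint's range is limited). The gripper opens to 85 mm and grips with 20 to 120 N. Pads are 22 mm wide; open, the fingers measure 114 mm over their backs; the gripper's body (76 mm by 85 mm) begins 54 mm behind the grasp point. The pads swing forward as they close: fully open they stand 13 mm farther back than shut.
Start: joints at [1.151, 0.124, 1.65, -0, 1.367, -0.083], TCP at [0.215, 0.613, 0.231] pointing down, gripper open.
Joint ranges: [-2.61, 2.61], [-1.02, 2.33], [0.03, 2.71], [-1.35, 4.49], [0.32, 2.68], [-2.91, 2.91]. Speed limits (rad/s): [2.57, 2.57, 3.14, 3.14, 3.14, 3.14].

## Interface

Orientations are given as a 3x3 rotation matrix whose columns are the frame's x, y, z axes.
In Python, from bench import robot gives the robot as it stands.
- The arm moves only by the tool step_arm, never from a script. Its argument "series" is a list that holds one entry, the list of rows, each a list of 5 numbers: the opening, from 0 (shut) to 1 (fully open), then the shift along the tool's x, y, z in units of 1000 mm (1.0 is 1000 mm), then the turn about the tool's z in units of 120 degrees (1.0 is 120 degrees). A call has 1 to 5 rows; each row is the pose to reach, as a shift and turn from the pose commanded when the call began, along the tool's axes at that moment; what a row does not reach only later rows make up. A row lasts 1/10 s, in which the tool goes at most 50 mm and 8.59 degrees, less where a joint would pass 70% of its speed; a pose out of reach is approached as far as the arm can. A call with a number of a shift or a turn outside -1 to 1 is refused whole. A call with a gripper value outside its range is refused whole. The fingers move at their own pace and stop on an object; the grip force is fixed at half the most. Time passes only in rows, so rows that repeat a pose let the fingers close. It gives the time, the measured TCP pose, the force, the opening and the grip force at its end, in the units of the state.
- robot.get_obs(): the state, without advancing time (a new reading comes with each control period).
- robot.get_image(name): name is "scene" or "top" or "wrist"; returns (picture, depth): 384x512x3 uint8, red, green, blue; 384x512 float32, m along the optical axis (not along the pixel's ray), 0 where there is no reading.
- robot.camera_info(name): a dict with "fx", "fy", "cx", "cy" (pixels), "dist" ([k1, k2, p1, p2, k3] as OpenCV has them; the pictures are not rectified), "R" (3x3) and "t" (3): a world point X has camera coordinates R X + t; the wrist camera has in their place "mount" (4x4, takes a point from camera to tool coordinates, whose origin is the TCP and whose axes are the flange's). Camera axes: x right, y down, z forward; pixel columns grow to the right and rows downward; lengths in m; the calibration is good to about 2 mm. A picture is of the moment at which its call begins: read the wrist's pose just before it. camera_info takes no time and is no camera call.
- robot.finish_job(): hands the job in; it is judged then, once.
The state is a dict: "clock": time; "qpos": joint angles; "joint_velocities": joint speeds; "joint_efforts": joint torques, N m; "position": TCP position; "tcp_rot": TCP orientation; "force": force on the tool from outside, world axes, zero at the start; "torque": the same for the moment, N m; "opening": opening from 0.0 (shut) to 1.0 (fully open); "finger_force": force on a finger pad.
Only numpy, scipy, OpenCV 4.12 (cv2) and the standard library are available. Lean on these libraries where they do the work, as an engineer would, in place of code of your own. Each camera call takes 0.05 s, during which the arm holds its last target. There are 200 camera calls.

## Working session

There is one attempt and no reset: what is moved stays moved. The work goes in short steps, Python scripts to look and compute and a tool call to move; the robot and the scene stay as the last step left them, time stands still between calls to the robot, and variables do not carry over. Pictures are saved under pics/ and viewed, at most 10 in all, crops included, and the job is handed in when it is done.

Besides the shell and the picture viewer there is one more tool, called in YAML: its name, and indented under it one key for each argument. step_arm: Moves the arm, as the interface text tells. Shifts and turns lie within -1 to 1; 1 stands for 1000 mm of shift or 120 degrees of turn. Its arguments: {"type":"object","properties":{"series":{"type":"array"}},"required":["series"]}

```bash
ls; mkdir -p pics; python3 - <<'E'
from bench import robot
import cv2,numpy as np
np.set_printoptions(precision=3,suppress=True)
o=robot.get_obs();print(o['clock'],o['position'],o['tcp_rot'])
for n in("scene","top"):
    c=robot.camera_info(n);print(n,c)
    p,d=robot.get_image(n);np.savez(f"{n}0.npz",p=p,d=d);cv2.imwrite(f"pics/{n}0.png",p[:,:,::-1])
print(robot.camera_info("wrist"))
E
```

```text
pics
0.0 [0.215 0.613 0.23 ] [[-0.944  0.33  -0.001]
 [ 0.33   0.944 -0.002]
 [ 0.    -0.002 -1.   ]]
scene {'fx': 470.2734434755827, 'fy': 470.2734434755827, 'cx': 255.53876172921377, 'cy': 188.41475422798544, 'dist': array([-0.048,  0.   ,  0.   ,  0.   ,  0.   ]), 'R': array([[ 0.987, -0.162,  0.002],
       [-0.154, -0.939, -0.307],
       [ 0.051,  0.303, -0.952]]), 't': array([-0.618,  0.137,  2.167])}
top {'fx': 380.2169286217661, 'fy': 380.2169286217661, 'cx': 257.85018079013616, 'cy': 190.95625515798093, 'dist': array([-0.125,  0.   ,  0.   ,  0.   ,  0.   ]), 'R': array([[ 0.018, -1.   ,  0.023],
       [-0.982, -0.022, -0.186],
       [ 0.186, -0.019, -0.982]]), 't': array([-0.031,  0.609,  1.69 ])}
{'fx': 274.7631219019681, 'fy': 274.7631219019681, 'cx': 254.2066309279981, 'cy': 190.21510740491507, 'dist': array([-0.005,  0.   ,  0.   ,  0.   ,  0.   ]), 'mount': array([[-0.001, -0.958, -0.286,  0.073],
       [ 1.   , -0.001, -0.001, -0.   ],
       [ 0.   , -0.286,  0.958, -0.143],
       [ 0.   ,  0.   ,  0.   ,  1.   ]])}
```

View pics/scene0.png

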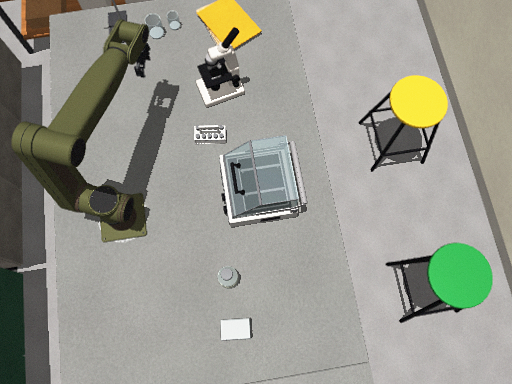

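View pics/top0.png

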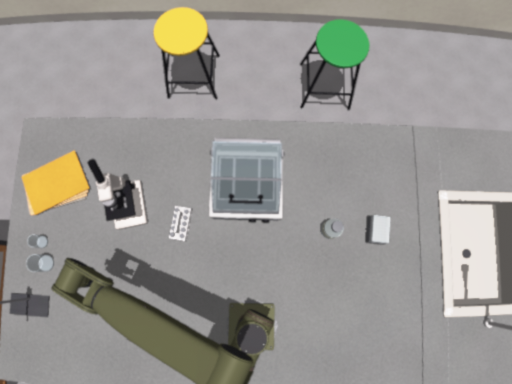

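The scene view shows the shaker at about (262,180) with its bar at (236,180), the rack at (210,133), the microscope at (222,75), the bottle at (229,277) and the tip box at (236,329). In the top view the bar is at (247,200), the rack at (180,223) and the shaker at (247,180). Its front faces the robot.

```bash
cat > h.py <<'E'
from bench import robot
import cv2,numpy as np
np.set_printoptions(precision=4,suppress=True)
def ray(n,uv):
    c=robot.camera_info(n);K=np.array([[c['fx'],0,c['cx']],[0,c['fy'],c['cy']],[0,0,1]])
    q=cv2.undistortPoints(np.float64(uv).reshape(-1,1,2),K,c['dist']).reshape(-1,2)
    d=np.c_[q,np.ones(len(q))]
    if n=="wrist":
        o=robot.get_obs();M=np.array(c['mount']);R=o['tcp_rot']@M[:3,:3];C=o['tcp_rot']@M[:3,3]+o['position'];return C,d@R.T
    R=np.array(c['R']);return -R.T@c['t'],d@R
def onz(n,uv,z):
    C,D=ray(n,uv);return C+D*((z-C[2])/D[:,2])[:,None]
def proj(n,X):
    c=robot.camera_info(n);K=np.array([[c['fx'],0,c['cx']],[0,c['fy'],c['cy']],[0,0,1]])
    X=np.float64(X).reshape(-1,3)
    if n=="wrist":
        o=robot.get_obs();M=np.array(c['mount']);R=(o['tcp_rot']@M[:3,:3]).T;t=-R@(o['tcp_rot']@M[:3,3]+o['position'])
    else: R,t=np.array(c['R']),np.array(c['t'])
    return cv2.projectPoints(X,cv2.Rodrigues(R)[0],t,K,c['dist'])[0].reshape(-1,2)
E
python3 - <<'E'
from h import *
T=np.load("top0.npz");S=np.load("scene0.npz")
a=cv2.resize(T['p'][130:250,160:290],None,fx=4.5,fy=4.5,interpolation=cv2.INTER_CUBIC)
cv2.imwrite("pics/tc.png",a[:,:,::-1])
g=T['p'].max(2).astype(int)
# bar
m=np.zeros(g.shape,np.uint8);m[190:208,222:272]=g[190:208,222:272]<45
n,l,st,c=cv2.connectedComponentsWithStats(m)
for i in range(1,n):
    if st[i,4]>15:
        r=cv2.minAreaRect(np.argwhere(l==i)[:,::-1].astype(np.float32));b=cv2.boxPoints(r);print("bar",r,st[i]);print(onz("top",[r[0]],.208),onz("top",b,.208))
# rack
m=np.zeros(g.shape,np.uint8);m[200:245,162:198]=g[200:245,162:198]>165
r=cv2.minAreaRect(np.argwhere(m)[:,::-1].astype(np.float32));print("rack",r,m.sum(),onz("top",[r[0]],.06),onz("top",cv2.boxPoints(r),.06))
m=np.zeros(g.shape,np.uint8);s=slice(135,220),slice(206,287);m[s]=g[s]>165
r=cv2.minAreaRect(np.argwhere(m)[:,::-1].astype(np.float32));print("shk",r,onz("top",[r[0]],.09),onz("top",cv2.boxPoints(r),.09))
E
```

```text
rack ((179.92308044433594, 222.88462829589844), (18.631032943725586, 35.10478591918945), 11.309932708740234) 551 [[0.4544 0.3312 0.06  ]] [[0.3835 0.3847 0.06  ]
 [0.5408 0.362  0.06  ]
 [0.5259 0.2774 0.06  ]
 [0.3693 0.3012 0.06  ]]
shk ((245.6448974609375, 178.04469299316406), (74.31720733642578, 78.87871551513672), 1.1934893131256104) [[0.6618 0.0383 0.09  ]] [[ 0.4819  0.2031  0.09  ]
 [ 0.8492  0.2115  0.09  ]
 [ 0.8501 -0.1337  0.09  ]
 [ 0.4819 -0.128   0.09  ]]
```

View pics/tc.png

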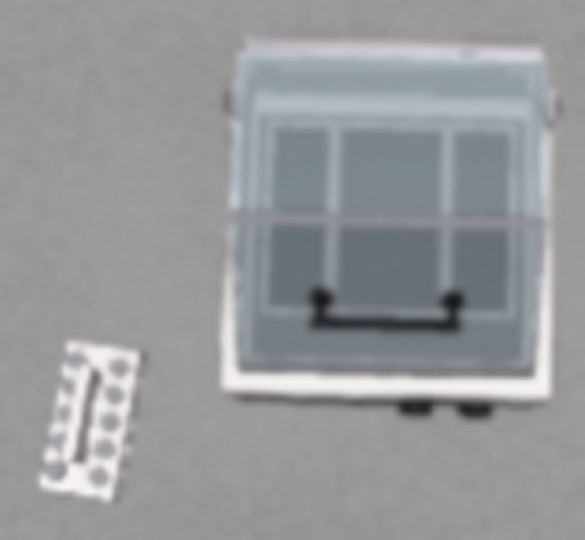

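The crop shows the bar from about (312,322) to (460,325), the front edge of the base from (222,387) to (550,395), and the dark rack handle from (95,370) to (80,460).

```bash
python3 - <<'E'
from h import *
f=lambda p:[[160+(x+.5)/4.5-.5,130+(y+.5)/4.5-.5] for x,y in p]
b=onz("top",f([(312,323),(460,325),(386,324)]),.208);print("bar",b,np.linalg.norm(b[0]-b[1]))
e=onz("top",f([(222,389),(550,395)]),.09);print("front",e,e.mean(0))
h=onz("top",f([(95,370),(80,460)]),.122);print("handle",h,h.mean(0),np.linalg.norm(h[0]-h[1]))
g=lambda v:v/np.linalg.norm(v)
print("yaw bar",np.degrees(np.arctan2(*(b[1]-b[0])[[0,1]]*[1,-1])),"yaw front",np.degrees(np.arctan2(*(e[1]-e[0])[[0,1]]*[1,-1])),"rack",np.degrees(np.arctan2(*(h[0]-h[1])[[1,0]])))
# scene ray intersections with bar dark mask
S=np.load("scene0.npz");G=S['p'].max(2);s=slice(150,205),slice(228,244);m=np.zeros(G.shape,np.uint8);m[s]=G[s]<50
n,l,st,c=cv2.connectedComponentsWithStats(m)
for i in range(1,n):
  if st[i,4]>20:print("scene bar",c[i],st[i],onz("scene",[c[i]],.208))
s=slice(122,145),slice(192,230);m[:]=0;m[s]=G[s]>185
r=cv2.minAreaRect(np.argwhere(m)[:,::-1].astype(np.float32));print("rack scene",r,onz("scene",[r[0]],.05))
D=np.load("top0.npz")['d'];print(D[223,175:185],proj("top",[[.45,.33,.122]]))
E
```

```text
bar [[ 0.5342  0.1038  0.208 ]
 [ 0.5353 -0.0333  0.208 ]
 [ 0.5347  0.0353  0.208 ]] 0.13714537035580654
front [[ 0.4849  0.1976  0.09  ]
 [ 0.4858 -0.1273  0.09  ]] [0.4854 0.0351 0.09  ]
handle [[0.4968 0.3188 0.122 ]
 [0.4089 0.3289 0.122 ]] [0.4529 0.3238 0.122 ] 0.08847881123275322
yaw bar 0.45561924794358816 yaw front 0.15111243319237433 rack -6.538700093797045
scene bar [235.5267 177.5954] [231 162  13  33 131] [[0.5456 0.0375 0.208 ]]
rack scene ((209.5, 134.0), (18.0, 31.0), 90.0) [[0.4579 0.331  0.05  ]]
[1.6503 1.6492 1.6488 1.6583 1.7165 1.7224 1.7148 1.7048 1.7036 1.7024] [[177.6183 222.4152]]
```

```bash
cat >> h.py <<'E'
def go(x,y,z,ang):
    "tool row (shift in m, turn in 120deg) to world TCP, tool-x at ang deg"
    o=robot.get_obs();R=np.array(o['tcp_rot']);d=R.T@(np.array([x,y,z])-o['position'])
    a=np.degrees(np.arctan2(R[1,0],R[0,0]));t=-((ang-a+180)%360-180)
    print("clk %.2f"%o['clock'],"pos",o['position'],"ang %.1f tilt %.2f"%(a,np.degrees(np.arccos(-R[2,2]))),"F",o['force'],"open %.3f ff"%o['opening'],o['finger_force'],"\n ROW",d.round(4),"turn",round(t/120,4))
E
python3 - <<'E'
from h import *
go(.46,.036,.40,90)
E
```

```text
clk 0.10 pos [0.2146 0.613  0.2302] ang 160.7 tilt 0.11 F [-0.182   0.7493 -0.0334] open 1.001 ff 0.0 
 ROW [-0.4223 -0.4637 -0.169 ] turn 0.5892
```

step_arm:
  series:
    - [[0.5,-0.03,-0.033,-0.025,0.06],[0.5,-0.06,-0.066,-0.05,0.12],[0.5,-0.09,-0.1,-0.08,0.18],[0.5,-0.12,-0.13,-0.1,0.24],[0.5,-0.15,-0.165,-0.12,0.3]]

```text
clock: 0.6
position: [0.301, 0.4098, 0.3507]
tcp_rot: [[-0.566, 0.825, 0.0], [0.825, 0.566, 0.0], [-0.0, 0.0, -1.0]]
force: [0.6, 0.7, 0.5]
opening: 0.5
finger_force: 0.0
```

```bash
python3 - <<'E'
from h import *
go(.46,.036,.40,90)
E
```

```text
clk 0.60 pos [0.301  0.4098 0.3507] ang 124.4 tilt 0.02 F [0.599  0.7392 0.4509] open 0.500 ff 0.0 
 ROW [-0.3982 -0.0802 -0.0493] turn 0.287
```

step_arm:
  series:
    - [[0.4,-0.04,-0.008,-0.01,0.06],[0.4,-0.08,-0.016,-0.02,0.12],[0.4,-0.12,-0.024,-0.03,0.18],[0.4,-0.16,-0.032,-0.04,0.24],[0.4,-0.2,-0.04,-0.05,0.287]]

```text
clock: 1.1
position: [0.3817, 0.2225, 0.3999]
tcp_rot: [[-0.0, 1.0, -0.0], [1.0, 0.0, -0.0], [-0.0, -0.0, -1.0]]
force: [-0.2, 0.6, -0.1]
opening: 0.4
finger_force: 0.0
```

step_arm:
  series:
    - [[0.4,-0.045,0.02,0,0],[0.4,-0.09,0.04,0,0],[0.4,-0.135,0.06,0,0],[0.4,-0.186,0.079,0,0],[0.4,-0.186,0.079,0,0]]

```text
clock: 1.6
position: [0.4623, 0.0341, 0.3987]
tcp_rot: [[0.003, 1.0, -0.002], [1.0, -0.003, -0.001], [-0.001, -0.002, -1.0]]
force: [0.5, 0.7, -0.1]
opening: 0.399
finger_force: 0.0
```

```bash
python3 - <<'E'
from h import *
go(.535,.036,.28,90)
p,d=robot.get_image("wrist");np.savez("w1.npz",p=p,d=d)
for z,n in((.208,"bar"),):
    print(proj("wrist",[[.535,.036+.07,z],[.535,.036-.07,z]]))
cv2.imwrite("pics/w1.png",p[:,:,::-1])
E
```

```text
clk 1.60 pos [0.4623 0.0341 0.3987] ang 89.8 tilt 0.13 F [ 0.5225  0.6526 -0.1069] open 0.399 ff 0.0 
 ROW [0.0022 0.0729 0.1185] turn -0.0013
[[317.7248 110.4605]
 [310.8734 221.3649]]
```

View pics/w1.png

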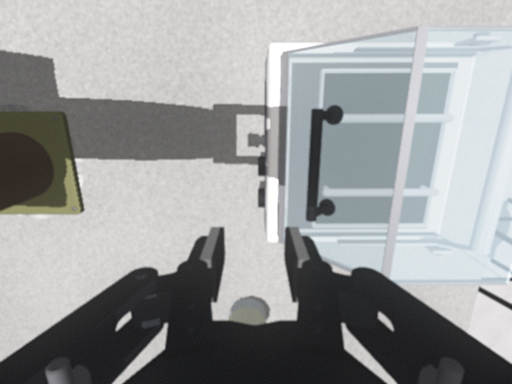

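The wrist view shows the bar from (316,110) to (312,220), which matches the prediction of (318,110) to (311,221) within 1–2 mm. I'm going down onto it.

step_arm:
  series:
    - [[0.4,0.002,0.04,0.01,0],[0.4,0.002,0.073,0.04,0],[0.4,0.002,0.073,0.08,0],[0.4,0.002,0.073,0.12,0],[0.4,0.002,0.073,0.14,0]]

```text
clock: 2.15
position: [0.5322, 0.0427, 0.2548]
tcp_rot: [[-0.007, 1.0, -0.007], [1.0, 0.007, 0.001], [0.001, -0.007, -1.0]]
force: [-1.0, 0.0, -0.7]
opening: 0.396
finger_force: 0.0
```

```bash
python3 - <<'E'
from h import *
p,d=robot.get_image("wrist");go(.535,.036,.193,90)
a=proj("wrist",[[.535,.036+.07,.208],[.535,.036-.07,.208]]);print(a)
g=p.max(2)
for v in range(int(a[0,1])+20,int(a[1,1])-20,12):
    if 0<=v<384:
        u=np.where(g[v]<50)[0];u=u[abs(u-a[:,0].mean())<45]
        if len(u):print(v,u.min(),u.max(),onz("wrist",[[u.mean(),v]],.208)[0])
cv2.imwrite("pics/w2.png",p[:,:,::-1])
E
```

```text
clk 2.20 pos [0.531  0.0427 0.2523] ang 90.4 tilt 0.64 F [-1.4454  0.1954 -2.8096] open 0.399 ff 0.0 
 ROW [-0.0067  0.0046  0.0592] turn 0.0032
[[262.6824 123.3279]
 [260.1473 300.8334]]
143 288 301 [0.5567 0.0932 0.208 ]
155 264 267 [0.5372 0.0848 0.208 ]
167 264 266 [0.537  0.0765 0.208 ]
179 267 267 [0.5386 0.0679 0.208 ]
215 266 266 [0.5384 0.0407 0.208 ]
239 264 306 [0.5542 0.0215 0.208 ]
251 264 294 [0.5537 0.0114 0.208 ]
263 221 306 [0.554 0.001 0.208]
275 274 306 [ 0.561  -0.0096  0.208 ]
```

View pics/w2.png

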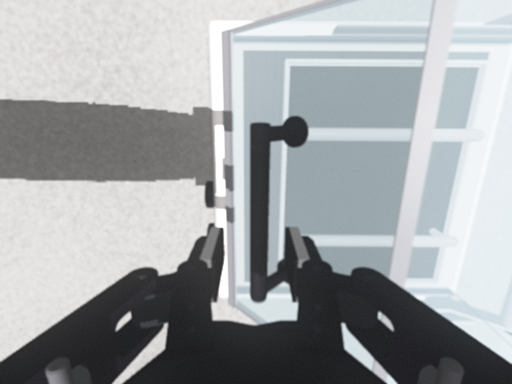

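The bar lies at u≈260 between the fingers, from (261,123) to (258,300), and the prediction holds. I'll go down 59 mm and close.

step_arm:
  series:
    - [[0.4,-0.003,0.004,0.015,0],[0.4,-0.006,0.004,0.03,0],[0.4,-0.006,0.004,0.045,0],[0.4,-0.006,0.004,0.058,0],[0.4,-0.006,0.004,0.058,0]]

```text
clock: 2.7
position: [0.5372, 0.0349, 0.1993]
tcp_rot: [[-0.004, 1.0, -0.004], [1.0, 0.004, 0.0], [0.0, -0.004, -1.0]]
force: [0.0, -0.7, 0.2]
opening: 0.403
finger_force: 0.0
```

```bash
python3 - <<'E'
from h import *
go(.535,.036,.193,90)
E
```

```text
clk 2.70 pos [0.5372 0.0349 0.1993] ang 90.3 tilt 0.23 F [ 0.048  -0.7454  0.1551] open 0.403 ff 0.0 
 ROW [ 0.0011 -0.0022  0.0064] turn 0.0021
```

step_arm:
  series:
    - [[0.4,0,0,0.006,0],[0.0,0,0,0.006,0],[0.0,0,0,0.006,0],[0.0,0,0,0.006,0],[0.0,0,0,0.006,0]]

```text
clock: 3.2
position: [0.5354, 0.0348, 0.1959]
tcp_rot: [[-0.005, 1.0, -0.009], [1.0, 0.005, -0.0], [-0.0, -0.009, -1.0]]
force: [-13.1, -0.4, 5.2]
opening: 0.135
finger_force: 58.6
```

```bash
python3 - <<'E'
from h import *
go(.535,.036,.193,90)
o=robot.get_obs();x,_,z=o['position']
# arc plan: bar displacement from closed
for t in (.1,.2,.3,.4,.5,.6,.7,.8,.9,1.0,1.1,1.2):
    a=np.arctan2(88,238);r=.2537;print(t,"dx %.3f dz %.3f"%(.238-r*np.cos(a+t),r*np.sin(a+t)-.088))
E
```

```text
clk 3.20 pos [0.5354 0.0348 0.1959] ang 90.3 tilt 0.51 F [-13.067   -0.3876   5.2085] open 0.135 ff 58.632944226264954 
 ROW [ 0.0012 -0.0003  0.0029] turn 0.0022
0.1 dx 0.010 dz 0.023
0.2 dx 0.022 dz 0.046
0.3 dx 0.037 dz 0.066
0.4 dx 0.053 dz 0.086
0.5 dx 0.071 dz 0.103
0.6 dx 0.091 dz 0.119
0.7 dx 0.113 dz 0.133
0.8 dx 0.135 dz 0.144
0.9 dx 0.159 dz 0.153
1.0 dx 0.183 dz 0.160
1.1 dx 0.208 dz 0.164
1.2 dx 0.234 dz 0.166
```

step_arm:
  series:
    - [[0.0,0,0.004,-0.012,0],[0.0,0,0.01,-0.023,0],[0.0,0,0.016,-0.035,0],[0.0,0,0.022,-0.046,0],[0.0,0,0.029,-0.056,0]]

```text
clock: 3.7
position: [0.5638, 0.0348, 0.2524]
tcp_rot: [[-0.005, 1.0, -0.011], [1.0, 0.005, -0.001], [-0.0, -0.011, -1.0]]
force: [-15.2, -0.1, 5.8]
opening: 0.138
finger_force: 58.6
```

step_arm:
  series:
    - [[0.0,0,0.016,-0.02,0],[0.0,0,0.033,-0.0385,0],[0.0,0,0.052,-0.055,0],[0.0,0,0.073,-0.07,0],[0.0,0,0.095,-0.083,0]]

```text
clock: 4.2
position: [0.6625, 0.035, 0.3402]
tcp_rot: [[-0.004, 1.0, 0.002], [1.0, 0.004, -0.001], [-0.001, 0.002, -1.0]]
force: [-3.8, -1.1, 4.5]
opening: 0.133
finger_force: 61.3
```

step_arm:
  series:
    - [[0.0,0,0.023,-0.01,0],[0.0,0,0.047,-0.018,0],[0.0,0,0.072,-0.023,0],[0.3,0,0.072,-0.023,0],[0.4,0,0.072,-0.023,0]]

```text
clock: 4.7
position: [0.7354, 0.0356, 0.3588]
tcp_rot: [[-0.004, 1.0, 0.003], [1.0, 0.004, -0.0], [-0.0, 0.003, -1.0]]
force: [2.4, -0.1, 1.4]
opening: 0.397
finger_force: 1.1
```

```bash
python3 - <<'E'
from h import *
go(.74,.035,.46,90)
E
```

```text
clk 4.70 pos [0.7354 0.0356 0.3588] ang 90.3 tilt 0.15 F [ 2.4085 -0.1424  1.4004] open 0.397 ff 1.1170179024338722 
 ROW [-0.0006  0.0048 -0.1012] turn 0.0021
```

step_arm:
  series:
    - [[0.5,0,0.004,-0.04,0],[0.5,0,0.004,-0.085,0],[0.6,0,-0.02,-0.11,0],[0.7,0,-0.06,-0.11,0],[0.8,0,-0.1,-0.11,0]]

```text
clock: 5.2
position: [0.6327, 0.0353, 0.4687]
tcp_rot: [[-0.005, 1.0, 0.001], [1.0, 0.005, -0.0], [-0.0, 0.001, -1.0]]
force: [-0.5, -0.1, 0.6]
opening: 0.8
finger_force: 0.0
```

```bash
python3 - <<'E'
from h import *
go(.44,.326,.40,173)
E
```

```text
clk 5.20 pos [0.6327 0.0353 0.4687] ang 90.3 tilt 0.05 F [-0.4922 -0.1158  0.5915] open 0.800 ff 0.0 
 ROW [ 0.2916 -0.1914  0.0686] turn -0.6894
```

step_arm:
  series:
    - [[0.8,0.03,-0.02,0.0,-0.07],[0.8,0.06,-0.04,0.01,-0.14],[0.8,0.09,-0.06,0.02,-0.21],[0.8,0.12,-0.08,0.025,-0.28],[0.8,0.15,-0.1,0.03,-0.35]]

```text
clock: 5.7
position: [0.5316, 0.1856, 0.437]
tcp_rot: [[-0.677, 0.736, -0.001], [0.736, 0.677, -0.0], [0.001, -0.001, -1.0]]
force: [1.2, 0.7, 0.3]
opening: 0.802
finger_force: 0.0
```

```bash
python3 - <<'E'
from h import *
go(.42,.326,.34,173)
E
```

```text
clk 5.70 pos [0.5316 0.1856 0.437 ] ang 132.6 tilt 0.09 F [1.1543 0.7393 0.3274] open 0.802 ff 0.0 
 ROW [0.1788 0.0131 0.0971] turn -0.3367
```

step_arm:
  series:
    - [[0.8,0.035,0.003,0.02,-0.07],[0.8,0.07,0.006,0.04,-0.14],[0.8,0.11,0.009,0.06,-0.21],[0.8,0.15,0.012,0.08,-0.28],[0.8,0.179,0.013,0.097,-0.337]]

```text
clock: 6.2
position: [0.4202, 0.3268, 0.3392]
tcp_rot: [[-0.993, 0.12, -0.002], [0.12, 0.993, -0.001], [0.002, -0.001, -1.0]]
force: [0.9, -0.4, 0.3]
opening: 0.798
finger_force: 0.0
```

```bash
python3 - <<'E'
from h import *
go(.42,.326,.34,173)
p,d=robot.get_image("wrist");P,D=robot.get_image("top")
print(proj("wrist",[[.5,.32,.122],[.406,.33,.122]]))
a=cv2.resize(P[120:230,180:300],None,fx=3.3,fy=3.3,interpolation=cv2.INTER_CUBIC)
c=np.zeros((384,800,3),np.uint8);c[:363,:396]=a;b=cv2.resize(p,(404,303));c[:303,396:]=b
cv2.imwrite("pics/w3.png",c[:,:,::-1]);np.savez("w3.npz",p=p,d=d)
E
```

```text
clk 6.20 pos [0.4202 0.3268 0.3392] ang 173.1 tilt 0.10 F [ 0.857  -0.4116  0.311 ] open 0.798 ff 0.0 
 ROW [ 0.0001 -0.0009 -0.0008] turn 0.0007
[[256.9231 223.6109]
 [255.9424 157.0528]]
```

View pics/w3.png

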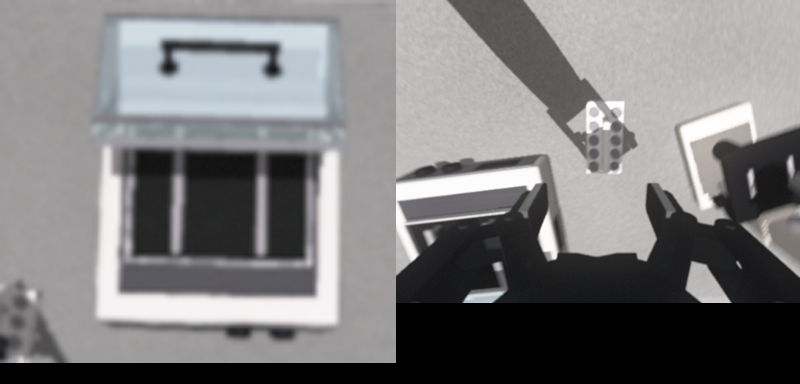

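The hood is fully open, with the bar at the back at crop (160–280, 45), and the platform and vessel bars are visible (uprights at u≈178 and 262). The wrist view shows the rack around full-resolution (242–289, 128–219). I'll zoom in for the handle.

```bash
python3 - <<'E'
from h import *
z=np.load("w3.npz");p=z['p'][110:235,220:310];d=z['d'][110:235,220:310]
a=cv2.resize(p,None,fx=4.4,fy=4.4,interpolation=cv2.INTER_CUBIC)
dd=np.clip((d-.25)/.2*255,0,255).astype(np.uint8);b=cv2.applyColorMap(cv2.resize(dd,None,fx=4.4,fy=4.4,interpolation=cv2.INTER_NEAREST),2)
cv2.imwrite("pics/w4.png",np.hstack([a[:,:,::-1],b]))
# depth->world
v,u=np.mgrid[110:235,220:310];C,D=ray("wrist",np.c_[u.ravel(),v.ravel()]);X=C+D*d.ravel()[:,None]
h=(X[:,2]>.1)&(X[:,2]<.16);print(h.sum())
def fit(q,n):
    r=cv2.minAreaRect(q[:,:2].astype(np.float32)*1000);print(n,r,"med",np.median(q,0),"z",np.percentile(q[:,2],[5,50,95]))
fit(X[h],"handle");fit(X[(X[:,2]>.04)&(X[:,2]<.09)],"body")
E
```

```text
608
handle ((452.2646179199219, 336.5147399902344), (12.045206069946289, 93.4910888671875), 82.05227661132812) med [0.4489 0.3367 0.1202] z [0.1152 0.1202 0.1216]
body ((452.466796875, 336.8554992675781), (73.19869232177734, 150.17752075195312), 82.0826187133789) med [0.4408 0.337  0.0497] z [0.0475 0.0497 0.0677]
```

View pics/w4.png

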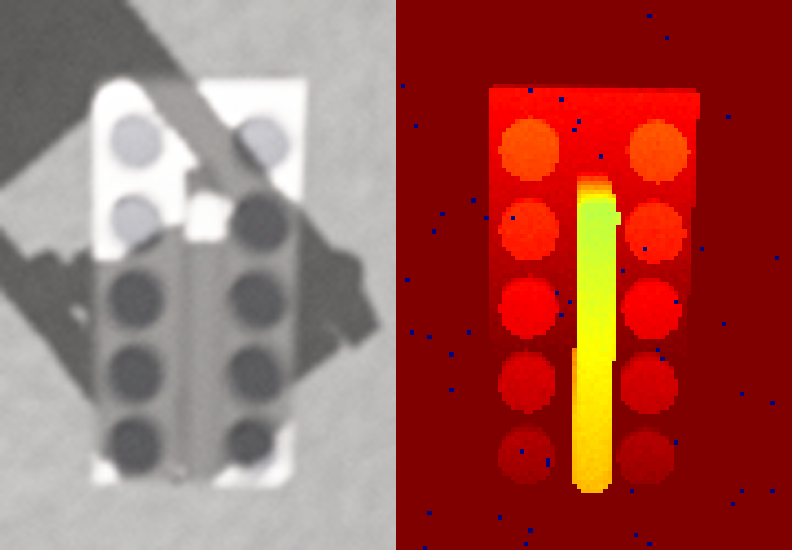

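```bash
python3 - <<'E'
from h import *
go(.4166,.3416,.18,172.1);go(.4166,.3416,.091,172.1)
for n in("top","scene"):
    P,D=robot.get_image(n)
    v,u=np.mgrid[0:384,0:512];C,r=ray(n,np.c_[u.ravel(),v.ravel()].astype(float));X=C+r*D.ravel()[:,None];X=X[D.ravel()>0]
    X=X[(X[:,0]>.45)&(X[:,0]<.85)&(abs(X[:,1]-.036)<.18)]
    H=X[X[:,2]>.28];print(n,"hood",len(H),np.percentile(H[:,0],[0,1,5]) if len(H) else "",)
    for lo in(.28,.31,.34,.37,.4):
        q=X[(X[:,2]>lo)&(X[:,2]<lo+.03)];print(lo,len(q),q[:,0].min() if len(q) else "")
    for nm,lo,hi in(("plat",.1,.109),("bars",.125,.145),("rim",.085,.096)):
        q=X[(X[:,2]>lo)&(X[:,2]<hi)&(X[:,0]<.66)]
        if nm=="rim":
            print(nm,len(q),np.percentile(q[:,0],[1,99]),np.percentile(q[:,1],[1,99]))
        else:
            q=q[abs(q[:,1]-.036)<.1];print(nm,len(q),np.percentile(q[:,0],[1,99]))
            for s in(-1,1):
                k=q[(q[:,1]-.036)*s>0]
                if nm=="bars" and len(k)>5:
                    print(s,len(k),np.median(k[:,1]),np.polyfit(k[:,0],k[:,1],1))
E
```

```text
clk 6.30 pos [0.419  0.327  0.3371] ang 173.0 tilt 0.37 F [-0.1616 -0.6755 -0.0711] open 0.798 ff 0.0 
 ROW [0.0033 0.0148 0.1571] turn 0.0078
clk 6.30 pos [0.419  0.327  0.3371] ang 173.0 tilt 0.37 F [-0.1616 -0.6755 -0.0711] open 0.798 ff 0.0 
 ROW [0.0028 0.0151 0.2461] turn 0.0078
top hood 2953 [0.6502 0.6544 0.6596]
0.28 332 0.8060997794883913
0.31 777 0.7414118917839629
0.34 1289 0.6511375719542623
0.37 555 0.6502493724721492
0.4 0 
plat 610 [0.526  0.6591]
bars 109 [0.5702 0.6585]
-1 54 -0.017856779393139937 [-0.0034 -0.016 ]
1 55 0.09233753177799445 [0.005  0.0895]
rim 1324 [0.4851 0.6552] [-0.1232  0.199 ]
scene hood 3216 [0.6541 0.6565 0.6633]
0.28 394 0.6748804301427365
0.31 916 0.6699012997747533
0.34 1273 0.654901998865164
0.37 633 0.6541464150711058
0.4 0 
plat 507 [0.5076 0.6589]
bars 100 [0.5715 0.657 ]
-1 53 -0.018085283910604266 [ 0.0629 -0.0572]
1 47 0.09357150140621262 [-0.0219  0.1079]
rim 1073 [0.4857 0.6556] [-0.1255  0.1994]
```

step_arm:
  series:
    - [[0.7,0.009,0.015,0.03,0.008],[0.7,0.009,0.015,0.07,0.008],[0.7,0.009,0.015,0.11,0.008],[0.7,0.009,0.015,0.15,0.008],[0.7,0.009,0.015,0.18,0.008]]

```text
clock: 6.9
position: [0.4163, 0.3406, 0.1592]
tcp_rot: [[-0.989, 0.146, -0.001], [0.146, 0.989, -0.001], [0.001, -0.001, -1.0]]
force: [-0.2, 0.1, -0.4]
opening: 0.698
finger_force: 0.0
```

step_arm:
  series:
    - [[0.7,0,0,0,0]]

```text
clock: 7.0
position: [0.4142, 0.3393, 0.1563]
tcp_rot: [[-0.989, 0.146, -0.007], [0.146, 0.989, -0.005], [0.006, -0.006, -1.0]]
force: [-0.5, -0.9, -0.5]
opening: 0.7
finger_force: 0.0
```

```bash
python3 - <<'E'
from h import *
go(.4127,.3422,.091,172.1)
E
```

```text
clk 7.00 pos [0.4142 0.3393 0.1563] ang 171.6 tilt 0.51 F [-0.5256 -0.9213 -0.5037] open 0.700 ff 0.0 
 ROW [0.0015 0.003  0.0653] turn -0.0042
```

step_arm:
  series:
    - [[0.7,0.001,0.002,0.02,-0.004],[0.7,0.001,0.002,0.04,-0.004],[0.7,0.001,0.002,0.055,-0.004],[0.7,0.001,0.002,0.066,-0.004],[0.7,0.001,0.002,0.066,-0.004]]

```text
clock: 7.5
position: [0.4151, 0.3436, 0.0942]
tcp_rot: [[-0.991, 0.136, -0.001], [0.136, 0.991, -0.001], [0.001, -0.001, -1.0]]
force: [-0.9, 0.5, -0.5]
opening: 0.695
finger_force: 0.0
```

```bash
python3 - <<'E'
from h import *
go(.4127,.3422,.091,172.1)
E
```

```text
clk 7.50 pos [0.4151 0.3436 0.0942] ang 172.2 tilt 0.10 F [-0.937   0.5196 -0.4955] open 0.695 ff 0.0 
 ROW [ 0.0022 -0.0017  0.0032] turn 0.0006
```

step_arm:
  series:
    - [[0.4,0.002,-0.001,0.002,0],[0.2,0.002,-0.001,0.002,0],[0.0,0.002,-0.001,0.002,0],[0.0,0.002,-0.001,0.002,0],[0.0,0.002,-0.001,0.002,0]]

```text
clock: 8.0
position: [0.4134, 0.3436, 0.0935]
tcp_rot: [[-0.991, 0.135, 0.001], [0.135, 0.991, 0.0], [-0.001, 0.0, -1.0]]
force: [-0.5, -1.6, 3.1]
opening: 0.128
finger_force: 60.6
```

step_arm:
  series:
    - [[0.0,0,0,-0.005,0],[0.0,0,0,-0.02,0],[0.0,0,0,-0.04,0],[0.0,0,0,-0.06,0],[0.0,0,0,-0.06,0]]

```text
clock: 8.5
position: [0.4151, 0.3448, 0.157]
tcp_rot: [[-0.991, 0.135, 0.006], [0.135, 0.991, 0.004], [-0.005, 0.005, -1.0]]
force: [0.4, 1.5, -3.3]
opening: 0.125
finger_force: 59.8
```

```bash
cat >> h.py <<'E'
def rack():
    "rack outline, handle and tilt from wrist depth, in world"
    o=robot.get_obs();z0=o['position'][2];p,D=robot.get_image("wrist")
    v,u=np.mgrid[0:240,150:350];C,r=ray("wrist",np.c_[u.ravel(),v.ravel()].astype(float));X=C+r*D[0:240,150:350].ravel()[:,None]
    X=X[D[0:240,150:350].ravel()>.1]
    X=X[np.hypot(X[:,0]-o['position'][0],X[:,1]-o['position'][1])<.2]
    g=z0-.091
    b=X[(X[:,2]>g+.03)&(X[:,2]<g+.088)]
    print("body",cv2.minAreaRect(b[:,:2].astype(np.float32)*1000),np.percentile(b[:,2],[5,50,95]),len(b))
    t=b
    for _ in range(4):
        A=np.c_[t[:,:2]-o['position'][:2],np.ones(len(t))];c=np.linalg.lstsq(A,t[:,2],rcond=None)[0]
        t=b[abs(np.c_[b[:,:2]-o['position'][:2],np.ones(len(b))]@c-b[:,2])<.006]
    print("plane slope deg",np.degrees(np.arctan(c[:2])),len(t)); return p
E
python3 - <<'E'
from h import *
go(.40,.2,.4,180)
p=rack();cv2.imwrite("pics/w5.png",p[:,:,::-1])
E
```

```text
clk 8.50 pos [0.4151 0.3448 0.157 ] ang 172.2 tilt 0.41 F [ 0.3867  1.4766 -3.3238] open 0.125 ff 59.83180188573897 
 ROW [-0.0059 -0.1443 -0.2437] turn -0.0648
body ((407.8843994140625, 345.0330810546875), (74.03462982177734, 54.676387786865234), 82.2298355102539) [0.1093 0.113  0.1314] 7042
plane slope deg [23.2134 -3.3441] 3384
```

View pics/w5.png

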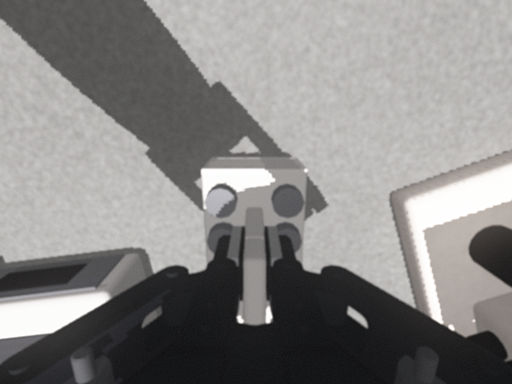

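step_arm:
  series:
    - [[0.0,0,-0.01,-0.025,0],[0.0,-0.004,-0.03,-0.055,0],[0.0,-0.01,-0.06,-0.085,0],[0.0,-0.015,-0.095,-0.108,0],[0.0,-0.02,-0.13,-0.118,0]]

```text
clock: 9.05
position: [0.4157, 0.2111, 0.2725]
tcp_rot: [[-0.991, 0.134, 0.002], [0.134, 0.991, 0.001], [-0.002, 0.001, -1.0]]
force: [-0.4, 0.4, -2.9]
opening: 0.129
finger_force: 59.8
```

step_arm:
  series:
    - [[0.0,-0.005,-0.035,0,-0.013],[0.0,-0.01,-0.07,0,-0.026],[0.0,-0.016,-0.11,0,-0.039],[0.0,-0.022,-0.145,0,-0.052],[0.0,-0.027,-0.175,0,-0.065]]

```text
clock: 9.55
position: [0.4175, 0.0332, 0.2693]
tcp_rot: [[-1.0, -0.001, -0.002], [-0.001, 1.0, -0.0], [0.002, -0.0, -1.0]]
force: [0.4, -0.4, -3.6]
opening: 0.128
finger_force: 59.8
```

step_arm:
  series:
    - [[0.0,0,0,0,0],[0.0,0,0,0,0]]

```text
clock: 9.75
position: [0.4179, 0.0346, 0.2696]
tcp_rot: [[-1.0, 0.002, -0.002], [0.002, 1.0, 0.001], [0.002, 0.001, -1.0]]
force: [-0.6, 0.5, -3.1]
opening: 0.123
finger_force: 59.9
```

```bash
python3 - <<'E'
from h import *
go(.603,.0373,.275,180)
rack();robot.get_image("top");go(.603,.0373,.275,180)
E
```

```text
clk 9.75 pos [0.4179 0.0346 0.2696] ang 179.9 tilt 0.13 F [-0.5517  0.4617 -3.11  ] open 0.123 ff 59.89878986030817 
 ROW [-0.1851  0.003  -0.0058] turn -0.0008
body ((411.5206604003906, 35.32360076904297), (74.2303237915039, 55.02222442626953), 89.95040893554688) [0.2215 0.2279 0.2463] 7089
plane slope deg [23.1033 -0.2005] 3403
clk 9.85 pos [0.4181 0.0356 0.2701] ang -179.9 tilt 0.09 F [-0.16    0.5283 -4.2111] open 0.128 ff 59.90024750120938 
 ROW [-0.1849  0.0015 -0.0052] turn 0.0005
```

step_arm:
  series:
    - [[0.0,-0.03,0.001,-0.005,0],[0.0,-0.07,0.002,-0.005,0],[0.0,-0.11,0.002,-0.005,0],[0.0,-0.15,0.002,-0.005,0],[0.0,-0.17,0.002,-0.005,0]]

```text
clock: 10.35
position: [0.5908, 0.0387, 0.2746]
tcp_rot: [[-1.0, -0.003, -0.001], [-0.003, 1.0, 0.0], [0.001, 0.0, -1.0]]
force: [-0.7, -0.2, -2.9]
opening: 0.123
finger_force: 59.9
```

step_arm:
  series:
    - [[0.0,-0.007,0,0,0],[0.0,-0.014,0,0,0],[0.0,-0.014,0,0,0]]

```text
clock: 10.65
position: [0.6023, 0.0377, 0.2755]
tcp_rot: [[-1.0, -0.001, -0.001], [-0.001, 1.0, 0.0], [0.001, 0.0, -1.0]]
force: [0.2, 0.4, -3.3]
opening: 0.127
finger_force: 59.8
```

```bash
python3 - <<'E'
from h import *
go(.603,.0373,.275,180)
p=rack();q,_=robot.get_image("top");go(.603,.0373,.275,180)
a=cv2.resize(q[120:230,190:300],None,fx=3.5,fy=3.5,interpolation=cv2.INTER_CUBIC)
c=np.zeros((385,385+400,3),np.uint8);c[:,:385]=a;c[:300,385:]=cv2.resize(p,(400,300));cv2.imwrite("pics/p1.png",c[:,:,::-1])
E
```

```text
clk 10.65 pos [0.6023 0.0377 0.2755] ang -179.9 tilt 0.04 F [ 0.2125  0.4279 -3.3261] open 0.127 ff 59.818584797903895 
 ROW [-0.0007 -0.0004  0.0005] turn 0.0007
body ((595.1937866210938, 37.671966552734375), (74.07643127441406, 55.592559814453125), 89.88529968261719) [0.2269 0.2339 0.2522] 7178
plane slope deg [23.1975 -0.1621] 3409
clk 10.75 pos [0.6018 0.0374 0.2759] ang -179.9 tilt 0.02 F [-0.0631 -0.438  -2.837 ] open 0.124 ff 59.820320159196854 
 ROW [-0.0012 -0.0001  0.0009] turn 0.0005
```

View pics/p1.png

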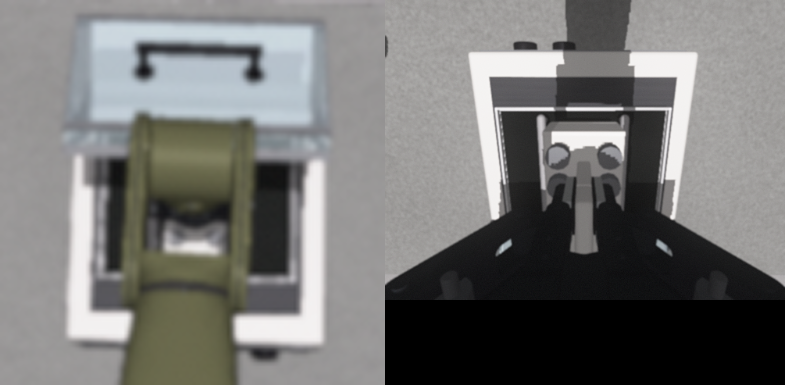

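The rack is over the bay between the vessel bars (wrist part, u 541 and 625, with the front lip line at v≈109). The olive wrist housing reaches past the hood's front edge in the top view, so I'll check its height and the lip before lowering.

```bash
python3 - <<'E'
from h import *
def cloud(n):
    P,D=robot.get_image(n)
    v,u=np.mgrid[0:384,0:512];C,r=ray(n,np.c_[u.ravel(),v.ravel()].astype(float));X=C+r*D.ravel()[:,None];return X[D.ravel()>.05]
for n in("top","scene"):
    X=cloud(n);q=X[(X[:,2]>.42)&(X[:,0]>.5)&(abs(X[:,1]-.037)<.12)]
    print(n,len(q),"y",np.percentile(q[:,1],[1,99]))
    for x in np.arange(.5,.74,.015):
        k=q[abs(q[:,0]-x)<.0075]
        if len(k):print("%.3f z %.3f..%.3f"%(x,k[:,2].min(),k[:,2].max()))
X=cloud("wrist");X=X[(X[:,0]<.6)&(X[:,0]>.53)]
for y0 in(-.07,.115):
    k=X[(abs(X[:,1]-y0)<.025)&(X[:,2]>.1085)&(X[:,2]<.114)]
    print("lip",y0,len(k),np.percentile(k[:,0],[2,25,50,75,98]) if len(k) else "")
for s in(-1,1):
    k=X[(X[:,2]>.125)&(X[:,2]<.145)&((X[:,1]-.037)*s>.04)&((X[:,1]-.037)*s<.08)]
    print("vb",s,len(k),np.percentile(k[:,1],[3,50,97]) if len(k) else"",k[:,0].min() if len(k) else "")
E
```

```text
top 1139 y [-0.0201  0.0952]
0.500 z 0.596..0.612
0.515 z 0.573..0.607
0.530 z 0.528..0.607
0.545 z 0.538..0.604
0.560 z 0.429..0.604
0.575 z 0.421..0.602
0.590 z 0.421..0.600
0.605 z 0.552..0.599
0.620 z 0.556..0.594
0.635 z 0.565..0.588
scene 1357 y [-0.021   0.0952]
0.500 z 0.531..0.613
0.515 z 0.524..0.612
0.530 z 0.522..0.610
0.545 z 0.520..0.607
0.560 z 0.518..0.607
0.575 z 0.426..0.607
0.590 z 0.421..0.604
0.605 z 0.422..0.602
0.620 z 0.422..0.599
0.635 z 0.423..0.593
0.650 z 0.535..0.571
lip -0.07 246 [0.5599 0.5609 0.5643 0.5818 0.5985]
lip 0.115 135 [0.5598 0.56   0.561  0.562  0.5622]
vb -1 266 [-0.0246 -0.0196 -0.0136] 0.5670964219753247
vb 1 252 [0.0872 0.0932 0.0979] 0.5668164756514867
```

step_arm:
  series:
    - [[0.0,0,-0.001,0.015,0],[0.0,0,-0.001,0.03,0],[0.0,0,-0.001,0.045,0],[0.0,0,-0.001,0.058,0],[0.0,0,-0.001,0.067,0]]

```text
clock: 11.4
position: [0.6015, 0.0359, 0.2061]
tcp_rot: [[-1.0, -0.0, -0.003], [-0.0, 1.0, 0.0], [0.003, 0.0, -1.0]]
force: [0.3, 0.5, -3.1]
opening: 0.124
finger_force: 59.9
```

step_arm:
  series:
    - [[0.0,0,0,0.002,0],[0.0,0,0,0.003,0],[0.0,0,0,0.004,0],[0.0,0,0,0.005,0],[0.0,0,0,0.006,0]]

```text
clock: 11.9
position: [0.6029, 0.036, 0.2035]
tcp_rot: [[-1.0, -0.0, 0.001], [-0.0, 1.0, -0.0], [-0.001, -0.0, -1.0]]
force: [-0.1, -0.0, -3.7]
opening: 0.127
finger_force: 59.8
```

```bash
python3 - <<'E'
from h import *
go(.603,.0373,.1985,180)
rack()
E
```

```text
clk 11.90 pos [0.6029 0.036  0.2035] ang -180.0 tilt 0.07 F [-0.1486 -0.0046 -3.6715] open 0.127 ff 59.84924929216504 
 ROW [-0.0001  0.0013  0.005 ] turn 0.0002
body ((595.7625122070312, 36.108455657958984), (74.30683898925781, 55.06095504760742), 89.98455047607422) [0.1544 0.1612 0.1796] 7175
plane slope deg [23.3645 -0.1365] 3417
```

step_arm:
  series:
    - [[0.0,0,0,0.001,0],[0.0,0,0,0.002,0],[0.0,0,0,0.003,0],[0.0,0,0,0.003,0]]

```text
clock: 12.35
position: [0.6025, 0.036, 0.1998]
tcp_rot: [[-1.0, -0.0, 0.0], [-0.0, 1.0, 0.0], [-0.0, 0.0, -1.0]]
force: [0.3, 0.2, -3.2]
opening: 0.128
finger_force: 60.0
```

step_arm:
  series:
    - [[0.0,0,0,0.001,0],[0.0,0,0,0.002,0],[0.0,0,0,0.002,0]]

```text
clock: 12.65
position: [0.603, 0.0359, 0.199]
tcp_rot: [[-1.0, -0.0, 0.002], [-0.0, 1.0, -0.0], [-0.002, -0.0, -1.0]]
force: [-2.8, -0.6, 1.5]
opening: 0.127
finger_force: 60.7
```

Contact: the force went from −3.2 to +1.5 N. I'm releasing.

step_arm:
  series:
    - [[0.2,0,0,0,0],[0.3,0,0,0,0],[0.45,0,0,0,0],[0.45,0,0,0,0],[0.45,0,0,-0.005,0]]

```text
clock: 13.15
position: [0.602, 0.036, 0.2021]
tcp_rot: [[-1.0, -0.0, -0.002], [-0.0, 1.0, 0.0], [0.002, 0.0, -1.0]]
force: [-0.1, -0.5, -0.6]
opening: 0.453
finger_force: 0.0
```

step_arm:
  series:
    - [[0.45,0,0,-0.02,0],[0.45,0,0,-0.04,0],[0.45,0,0,-0.07,0],[0.45,0.03,0,-0.085,0],[0.45,0.07,0,-0.09,0]]

```text
clock: 13.65
position: [0.5335, 0.0358, 0.2959]
tcp_rot: [[-1.0, -0.0, 0.004], [-0.0, 1.0, -0.0], [-0.004, -0.0, -1.0]]
force: [-0.2, -0.6, 0.7]
opening: 0.447
finger_force: 0.0
```

step_arm:
  series:
    - [[0.45,0.04,0,-0.01,0],[0.45,0.08,0,-0.02,0],[0.45,0.12,0,-0.03,0],[0.45,0.14,0,-0.03,0],[0.45,0.14,0,-0.03,0]]

```text
clock: 14.15
position: [0.3913, 0.036, 0.3244]
tcp_rot: [[-1.0, -0.001, 0.004], [-0.001, 1.0, -0.0], [-0.004, -0.0, -1.0]]
force: [0.8, 0.9, -0.4]
opening: 0.45
finger_force: 0.0
```

```bash
python3 - <<'E'
from h import *
go(.6,.037,.3,180)
def cloud(n):
    P,D=robot.get_image(n)
    v,u=np.mgrid[0:384,0:512];C,r=ray(n,np.c_[u.ravel(),v.ravel()].astype(float));X=C+r*D.ravel()[:,None];return P,X[D.ravel()>.05]
q,X=cloud("top");H=X[(X[:,2]>.3)&(X[:,2]<.4)&(X[:,0]>.62)&(abs(X[:,1]-.037)<.18)];print("hood front",np.percentile(H[:,0],1),H[:,2].max())
k=X[(abs(X[:,1]-.037)<.045)&(X[:,0]>.55)&(X[:,0]<.75)&(X[:,2]>.148)&(X[:,2]<.24)];print("rack top",len(k),cv2.minAreaRect(k[:,:2].astype(np.float32)*1000))
p,_=robot.get_image("wrist")
h=k[k[:,2]>.215];print("handle",cv2.minAreaRect(h[:,:2].astype(np.float32)*1000),np.percentile(h[:,2],[5,50,95]))
a=cv2.resize(q[120:230,190:300],None,fx=3.5,fy=3.5,interpolation=cv2.INTER_CUBIC)
c=np.zeros((385,385+400,3),np.uint8);c[:,:385]=a;c[:300,385:]=cv2.resize(p,(400,300));cv2.imwrite("pics/p2.png",c[:,:,::-1])
E
```

```text
clk 14.15 pos [0.3913 0.036  0.3244] ang -180.0 tilt 0.23 F [ 0.7908  0.9069 -0.3843] open 0.450 ff 0.0 
 ROW [-0.2086  0.0009  0.0252] turn 0.0002
hood front 0.6538925627144765 0.3866330467454864
rack top 522 ((638.8394775390625, 37.09036636352539), (135.78941345214844, 73.82755279541016), 0.5587507486343384)
handle ((643.1180419921875, 35.16852951049805), (87.77449035644531, 8.4644193649292), 1.3448554277420044) [0.2214 0.2278 0.2324]
```

View pics/p2.png

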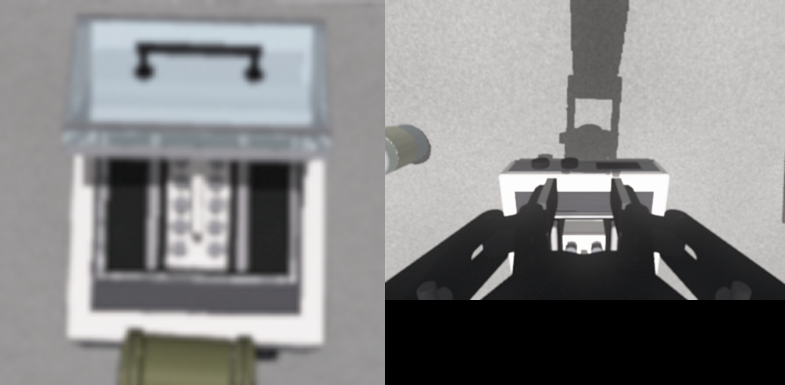

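The rack stands between the vessel bars (crop 165–230, 160–268) and inside the front lip (v≈275). The handle is level at 0.228 m and the hood is still open.

```bash
python3 -c "
from bench import robot
print(robot.finish_job())"
```

```text
the job is handed in; nothing more can be done
None
```

I handed the job in at about 14 s: the hood rests fully open, the rack stands level between the vessel bars and inside the front lip, and the arm has backed away without going near the microscope, bottle or tip box.

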